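# Change a running twin polishing drive over to its right handpiece

## Robot

A 6-joint arm with a two-finger parallel gripper is mounted at the origin on a cart in front of the work surface, level with it; the furniture and walls round the work are solid. World frame = base frame: x ahead of the robot, y to its left, z up, the work surface at z = 0. Lengths are in m, angles in degrees, forces in N, time in s.
With the tool pointing down it reaches from about 0.35 to 0.875 m from the base axis. Payload 4.2 kg.
Tool frame: the origin (TCP) lies on the centre line of the jaws, within the pads' length; the fingertips stand 25 mm ahead of it and the grasp point (between the pads) lies 6 mm ahead of it; z points along the fingers, y is the line along which they close (so a half turn about z gives the same grasp; the last joint's range is limited). The gripper opens to 87 mm and grips with 3 to 60 N. Pads are 19 mm wide; open, the fingers measure 117 mm over their backs; the gripper's body (75 mm by 190 mm) begins 51 mm behind the grasp point.
Start: joints at [91.135, 22.042, 0.453, 0, -68.411, -14.817], TCP at [0.148, 0.607, 0.248] pointing down, gripper open.
Joint ranges: [-179.83, 179.83], [-69.29, 118.12], [-61.27, 80.66], [-181.25, 117.63], [-171.15, -9.14], [-177.46, 177.46]. Speed limits (degrees/s): [159.86, 159.86, 180, 180, 180, 180].

## Interface

Orientations are given as a 3x3 rotation matrix whose columns are the frame's x, y, z axes.
In Python, from station import r gives the robot as it stands.
- The arm moves only by the tool move_arm, never from a script. Its argument "series" is a list of rows, each an object with "grip": the opening, from 0 (shut) to 1 (fully open); "xyz": the shift along the tool's x, y, z in mm, a list of three; "angular": the turn, a rotation vector about the tool's x, y, z in rad, a list of three. A call has 1 to 10 rows; each row is the pose to reach, as a shift and turn from the pose commanded when the call began, along the tool's axes at that moment; what a row does not reach only later rows make up. A row lasts 1/10 s, in which the tool goes at most 50 mm and 8.59 degrees, less where a joint would pass 70% of its speed; a pose out of reach is approached as far as the arm can. A call with a gripper value outside its range is refused whole. The fingers move at their own pace and stop on an object; the grip force is fixed at half the most. Time passes only in rows, so rows that repeat a pose let the fingers close. It gives the time, the measured TCP pose, the force, the opening and the grip force at its end, in the units of the state.
- r.sense(): the state, without advancing time (a new reading comes with each control period).
- r.capture(name): name is "side" or "top" or "wrist"; returns a dict with "img" (420x560x3 uint8, red, green, blue), "camera_matrix" (3x3 intrinsics, pixels), "k1" (the pictures are not rectified: a ray, as slopes to the right and down, at radius r is drawn at 1 + k1 r^2 times it, then the intrinsics apply), "rvec" (rotation vector, rad) and "tvec" (3), from world to camera coordinates, as OpenCV has them; the wrist camera has in their place "hand_eye" (4x4, takes a point from camera to tool coordinates, whose origin is the TCP and whose axes are the flange's). Camera axes: x right, y down, z forward; pixel columns grow to the right and rows downward; lengths in m; the calibration is good to about 2 mm. A picture is of the moment at which its call begins: read the wrist's pose just before it. There is no depth.
- r.finish_job(): hands the job in; it is judged then, once.
The state is a dict: "time_s": time; "joints": joint angles; "joint_velocities": joint speeds; "effort": joint torques, N m; "tcp_pos": TCP position; "ee_rot": TCP orientation; "wrist_force": force on the tool from outside, world axes, zero at the start; "moment": the same for the moment, N m; "gripper_width": opening from 0.0 (shut) to 1.0 (fully open); "gripper_force": force on a finger pad.
Only numpy, scipy, OpenCV 4.12 (cv2) and the standard library are available. Lean on these libraries where they do the work, as an engineer would, in place of code of your own. Each camera call takes 0.05 s, during which the arm holds its last target. There are 200 camera calls.

## Task

The twin polishing drive on the bench is running on its left handpiece; change it over to the right one by pressing its controls with the closed fingertips. The selector must never be thrown under power, so first press the mushroom stop button until it latches down and the flat start button pops up, then tip the crosswise handpiece selector rocker down on its right side, and last press the start button until it latches down again. Leave the other rocker and the speed knob as they are set, do not lift, tip or shove the drive, and do not move the things lying on it and round it.

Things in the scene. Friction and masses are not known exactly. Their poses are not given: they have to be found in the camera images.
- unit: Drive unit: grey desk-shaped steel case loose on four rubber feet, 2.2 to 3.6 kg; 250 mm wide (its y), 200 deep (its x), front edge 46 high, rear 75. Origin: centre of its footprint, bench level. Its x points from its low front (two round sockets, turned to the robot) to its back, y to its left as seen by the robot, z up. 'Left' and 'right' mean this. A flat ledge behind the panel carries loose things.
- panel_mid (a point): Middle of the aluminium control panel, 150x250 mm, sloping 11 degrees, higher at the back: its outward normal is (-0.191, 0, 0.982) in the unit's frame. Black controls in three columns: left, a lengthwise rocker (direction); middle, the crosswise selector rocker in front and the round speed knob behind it; right, the stop button in front and the start button 66 mm behind it.
- stop_top (a point): Centre of the top of the stop button: mushroom head 34 mm across, front right on the panel; top 22 mm above the panel when out, 16 mm when in. It moves along the panel's normal.
- start_top (a point): Centre of the top of the start button: flat round cap 27 mm across, rear right on the panel; top 16 mm above the panel when out, 10 mm when in; the metal collar round it is 36 mm across and 4 mm high. It moves along the panel's normal.
- selector_right (a point): Press point on top of the selector's right wing, 17 mm right of its pivot. The rocker lies across the unit, 58 mm long, 27 wide, front middle of the panel, in a bezel 66x40 mm, 6 mm high; its two wings are dished towards the pivot. The press point is about 21 mm above the panel when up (as it starts), 15 mm when down.
- stop (a joint): Travel of the stop button into the panel, m: 0 out (as it starts), 0.006 latched in. An over-centre linkage ties it to the start button: one is in while the other is out. Pressing the one that is out past half way throws both over, and they stay. It takes about 4 N at first, less past half way.
- start (a joint): Travel of the start button into the panel, m: 0 out (drive stopped), 0.006 latched in (drive running, as it starts); tied to the stop button, same forces.
- selector (a joint): Tilt of the handpiece selector rocker, rad: 0 left wing down (left handpiece, as it starts), 0.34 right wing down (right handpiece). Over-centre: about 4 N on the raised wing throws it over, and it stays.
- direction (a joint): Tilt of the direction rocker, same make as the selector but lying front to back, centred 78 mm left of the panel's middle: 0 rear wing down (as it starts), 0.34 front wing down. To be left alone.
- speed_mark (a point): White mark at the rim of the speed knob's top, 14.5 mm from its axis, showing the set speed. Knob 40 mm across and 17 high, centred 36 mm up the slope from the panel's middle. To be left alone.
- stone: Bystander to be left alone: a brown polishing stone stick lying on the unit's rear ledge, 12x100x9 mm; origin at the centre of its underside.
- insert_small: Bystander to be left alone: a small machined steel mould insert block on the unit's rear ledge, 32x38x20 mm; origin at the centre of its underside.
- insert_big: Bystander to be left alone: a larger machined steel mould insert block on the bench in front of the unit, 40x56x26 mm; origin at the centre of its underside.
- compound: Bystander to be left alone: a half-wrapped green bar of polishing compound on the bench at the unit's left, 39x89x32 mm; origin at the centre of its underside.
- handle: Bystander to be left alone: a wooden file handle lying on the bench farther left, 25x99x25 mm; origin at the centre of its underside.
- oiler: Bystander to be left alone: a white squeeze bottle standing on the bench farther left, 30x50 mm and 84 mm tall; origin at the centre of its underside.
- syringe: Bystander to be left alone: a paste syringe lying on the bench near its right-hand corner, 27x132x18 mm; origin at the centre of its underside.
- flex_motor: Hanging flexible-shaft motor at the robot's front right, solid and fixed: about 170 mm across, hanging from 0.38 m (its origin, centre of its underside) up to 0.70 m above the bench. Keep the arm clear of it, for example folded in close while it swings past.

How it is judged (in metres and radians):
On the way, in this order (a step that is already met when the one before it is completed fails the run):
1. the stop button is latched in and the start button out, with the selector still to the left (value of joint stop above 0.0045 m and value of joint start below 0.0015 m and value of joint selector below 0.05 rad), for 0.1 s.
2. with the drive stopped, the selector is thrown to the right (value of joint stop above 0.0045 m and value of joint start below 0.0015 m and value of joint selector above 0.29 rad), for 0.1 s.
3. the start button is latched in again, the selector still to the right (value of joint start above 0.0045 m and value of joint stop below 0.0015 m and value of joint selector above 0.29 rad), for 0.1 s.
At the end, for the whole second after the job is handed in: Start button latched in (more than 4.5 of its 6 mm) and stop button out (less than 1.5 mm), selector's right wing down (more than 0.29 of 0.34 rad), direction rocker still rear wing down, the drive standing level and still (all of step 3 and value of joint direction below 0.05 rad and linear speed of unit below 0.01 m/s and angle between unit's own z axis and vertical below 0.03 rad); the robot touches nothing.
It fails at once if the selector is thrown while the drive runs (start button in) (value of joint start above 0.0045 m and value of joint selector between 0.07 and 0.27 rad).
It fails at once if the direction rocker is tipped (by more than 0.07 rad) (value of joint direction above 0.07 rad).
It fails at once if the speed knob's mark is moved by more than 12 mm (distance of speed_mark from where it was at the start of the episode above 0.012 m).
It fails at once if the drive unit is lifted or shoved by more than 12 mm, or tipped by more than 0.1 rad (distance of unit from where it was at the start of the episode above 0.012 m or angle between unit's own z axis and vertical above 0.1 rad).
It fails at once if a thing on the unit or round it is lifted or moved by more than 20 mm (distance of any of stone, insert_small, insert_big, compound, handle, oiler, syringe from where it was at the start of the episode above 0.02 m).
It also fails if it takes over 42 s, if anything falls off the work surface, if the arm or the gripper's body presses on something with over 40 N, if the wrist force passes 120 N, or if a joint passes its speed limit or range.

## Working session

There is one attempt and no reset: what is moved stays moved. The work goes in short steps, Python scripts to look and compute and a tool call to move; the robot and the scene stay as the last step left them, time stands still between calls to the robot, and variables do not carry over. Pictures are saved under pics/ and viewed, at most 10 in all, crops included, and the job is handed in when it is done.

Besides the shell and the picture viewer there is one more tool, called after "Request:" in YAML: its name, and indented under it one key for each argument. move_arm: Moves the arm, as the interface text tells. Its arguments: {"type":"object","properties":{"series":{"type":"array"}},"required":["series"]}

```bash
mkdir -p pics; ls
cat > h.py <<'E'
import numpy as np, cv2
from station import r
def cam(c, s=None):
    K=np.array(c["camera_matrix"]);k1=c["k1"]
    if "hand_eye" in c:
        H=np.array(c["hand_eye"]);T=np.eye(4);T[:3,:3]=s["ee_rot"];T[:3,3]=s["tcp_pos"]
        M=T@H; return K,k1,M[:3,:3],M[:3,3]
    R=cv2.Rodrigues(np.array(c["rvec"],float))[0]
    return K,k1,R.T,-R.T@np.array(c["tvec"],float).ravel()
def ray(C,uv):
    K,k1,R,o=C
    p=cv2.undistortPoints(np.array([[uv]],float),K,np.array([k1,0,0,0,0.]))[0,0]
    d=R@np.array([p[0],p[1],1]); return o,d/np.linalg.norm(d)
def onplane(C,uv,p0,n=(0,0,1)):
    o,d=ray(C,uv);n=np.array(n,float); return o+d*(n@(np.array(p0)-o))/(n@d)
def proj(C,P):
    K,k1,R,o=C
    return cv2.projectPoints(np.array(P,float).reshape(-1,3),cv2.Rodrigues(R.T)[0],-R.T@o,K,np.array([k1,0,0,0,0.]))[0][:,0]
def snap(name,fn):
    s=r.sense();c=r.capture(name);cv2.imwrite("pics/"+fn+".png",c["img"][:,:,::-1])
    import pickle;pickle.dump((s,{k:np.array(v) if k!="k1" else v for k,v in c.items()}),open("pics/"+fn+".pkl","wb"))
    return cam(c,s)
def load(fn):
    import pickle;s,c=pickle.load(open("pics/"+fn+".pkl","rb"));return cam(c,s),c["img"],s
E
python3 - <<'E'
from h import *
for n in("top","side"):
    C=snap(n,n+"0");print(n,C[3],C[2][:,2])
s=r.sense();print(s["time_s"],s["tcp_pos"],s["ee_rot"],s["gripper_width"])
a=[cv2.imread(f"pics/{n}0.png") for n in("top","side")]
E
```

```text
pics
top [0.35661111 0.14684167 1.58611615] [ 0.11301829  0.00303464 -0.99358827]
side [ 0.3952676  -0.46037096  1.2806857 ] [ 0.10832175  0.49321132 -0.86313903]
0.1 [0.14770148 0.60680902 0.24657376] [[ 9.71587348e-01 -2.36680968e-01 -3.79282635e-04]
 [-2.36681258e-01 -9.71585502e-01 -1.89588399e-03]
 [ 8.02141493e-05  1.93178599e-03 -9.99998131e-01]] 1.0018253607253782
```

View pics/top0.png

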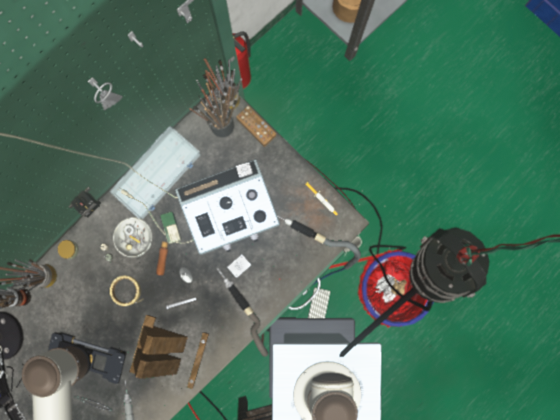

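View pics/side0.png

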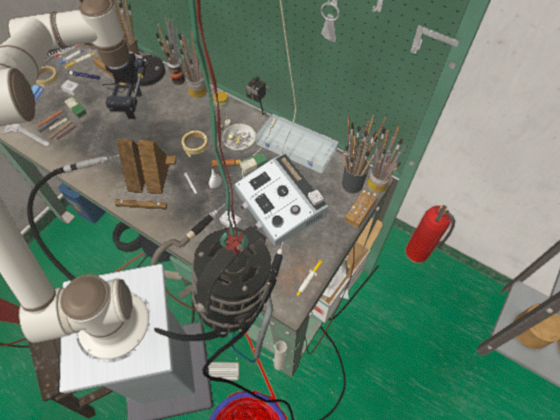

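The top view shows the unit at about (228,207), yawed by about 15°. Stop is near (260,216), start near (252,194), the selector near (234,227) and the knob near (225,203). The flex motor is at (450,265), on the far side from the approach. Next I'll measure the controls and panel.

Run:
```python
from h import *
for n in("top0","side0"):
    C,img,s=load(n)
    g=cv2.cvtColor(img,cv2.COLOR_RGB2GRAY)
    x0,y0,x1,y1=(165,150,290,260) if n=="top0" else (225,145,335,250)
    m=(g[y0:y1,x0:x1]>170).astype(np.uint8)
    k,l,st,ce=cv2.connectedComponentsWithStats(m)
    i=1+np.argmax(st[1:,4]);w=(l==i).astype(np.uint8)
    hull=cv2.convexHull(cv2.findContours(w,0,2)[0][0] if 1 else 0)
    cs=max(cv2.findContours(w,0,2)[0],key=cv2.contourArea)
    hull=cv2.convexHull(cs);q=cv2.approxPolyDP(hull,6,True)[:,0]+[x0,y0]
    rc=cv2.boxPoints(cv2.minAreaRect(cs))+[x0,y0]
    print(n,"quad",q.tolist(),"rect",rc.round(1).tolist())
    f=np.zeros_like(w);cv2.fillPoly(f,[hull],1);f=cv2.erode(f,np.ones((3,3)))
    d=((g[y0:y1,x0:x1]<90)&(f>0)).astype(np.uint8)
    k,l,st,ce=cv2.connectedComponentsWithStats(d)
    for j in range(1,k):
        if st[j,4]>15:print(st[j].tolist(),(ce[j]+[x0,y0]).round(1))
    cv2.imwrite(f"pics/{n}c.png",cv2.resize(img[y0:y1,x0:x1,::-1],None,fx=5,fy=5,interpolation=cv2.INTER_CUBIC))
```

```text
top0 quad [[259, 171], [278, 224], [200, 253], [176, 191]] rect [[173.2, 192.0], [256.2, 161.6], [280.9, 229.2], [198.0, 259.6]]
[14, 27, 63, 23, 219] [207.6 188.2]
[56, 48, 10, 10, 65] [224.7 202.5]
[90, 61, 10, 10, 81] [259.5 215.7]
[32, 64, 16, 22, 163] [204.9 224.6]
[59, 68, 22, 15, 123] [235.5 224.3]
side0 quad [[272, 159], [319, 210], [275, 239], [256, 224], [235, 185]] rect [[230.0, 185.9], [279.4, 152.1], [319.0, 210.0], [269.6, 243.8]]
[25, 29, 20, 15, 147] [259.4 180.7]
[53, 41, 10, 10, 67] [282.3 190.5]
[31, 49, 18, 19, 158] [264.1 203.4]
[48, 71, 9, 9, 69] [276.8 220.1]
```

View pics/top0c.png

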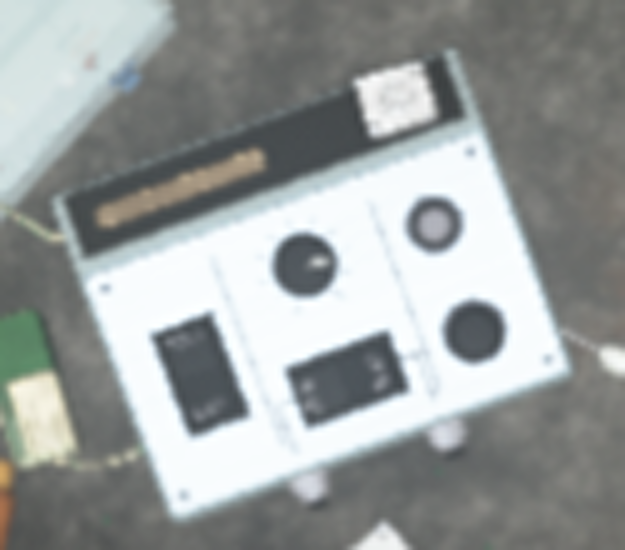

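```bash
cat >> h.py <<'E'
def tri(rs):
    A=sum(np.eye(3)-np.outer(d,d) for o,d in rs);b=sum((np.eye(3)-np.outer(d,d))@o for o,d in rs)
    return np.linalg.solve(A,b)
E
python3 - <<'E'
from h import *
T=load("top0")[0];S=load("side0")[0]
for n,a,b in(("stop",(259.5,215.7),(276.8,220.1)),("knob",(224.7,202.5),(282.3,190.5)),("dir",(204.9,224.6),(259.4,180.7))):
    P=tri([ray(T,a),ray(S,b)]);print(n,P,proj(T,P)-a,proj(S,P)-b)
sc=np.array([[105,288],[470,152],[548,358],[183,495]])/5.+[165,150]-0.4
h=[.073,.073,.048,.048]
W=[onplane(T,p,(0,0,z)) for p,z in zip(sc,h)]
for w in W:print(w)
for a,b in((0,1),(3,2),):
    d=W[a]-W[b];print(np.linalg.norm(d),np.degrees(np.arctan2(-d[0],d[1])))
print("mid",np.mean(W,0))
for n,uv,z in(("start",(432,224),.078),("sel",(347,379),.07),("stop",(474,331),.072),("insert",(397,100),.095)):print(n,onplane(T,np.array(uv)/5+[165,150]-.4,(0,0,z)))
E
```

```text
stop [0.51929775 0.19788586 0.06540245] [[0.00059089 0.12343824]] [[ 0.11190547 -0.02758197]]
knob [0.55707909 0.29811747 0.06793287] [[ 0.0005226  -0.06716467]] [[-0.05888325  0.01448243]]
dir [0.49346985 0.35498329 0.06028201] [[0.00017855 0.01812834]] [[ 0.01564565 -0.00378016]]
[0.54207768 0.41007775 0.073     ]
[0.62189613 0.20122924 0.073     ]
[0.50577866 0.15582701 0.048     ]
[0.42496843 0.36610943 0.048     ]
0.2235814878453614 20.916028772052925
0.22527536689074584 21.0214578595114
mid [0.52368022 0.28331086 0.0605    ]
start [0.57925289 0.22231102 0.078     ]
sel [0.49092266 0.27021056 0.07      ]
stop [0.51865741 0.19795174 0.072     ]
insert [0.64781282 0.24222228 0.095     ]
```

```bash
cat >> h.py <<'E'
from scipy.spatial.transform import Rotation as Ro
yaw=np.radians(21.0)
Ru=Ro.from_euler("z",yaw).as_matrix()
N=Ru@np.array([-.191,0,.982])
Z=-N;X=-Ru[:,1];Rt=np.column_stack([X,np.cross(Z,X),Z])
def goto(tip,R=Rt,tl=.025):
    "rows for fingertip point"
    s=r.sense();R0=np.array(s["ee_rot"]);t=np.array(tip)-tl*R[:,2]
    print("xyz",(R0.T@(t-s["tcp_pos"])*1000).round(1),"ang",Ro.from_matrix(R0.T@R).as_rotvec().round(4),"tcp",t.round(3))
E
python3 - <<'E'
from h import *
print(N,Rt)
mid=np.array([.5237,.283,.0605]); goto(mid+N*.16)
s=r.sense();c=r.capture("wrist");print(c["hand_eye"],c["camera_matrix"])
E
```

```text
[-0.17831386 -0.06844828  0.982     ] [[ 0.35836795 -0.91677598  0.17831386]
 [-0.93358043 -0.35191733  0.06844828]
 [-0.         -0.191      -0.982     ]]
xyz [412.9 245.7   4.9] ang [0.1787 0.0917 0.9624] tcp [0.491 0.27  0.242]
[[-7.30022654e-04 -9.68943211e-01 -2.47282268e-01  6.80312404e-02]
 [ 9.99999377e-01 -9.16275940e-04  6.38125628e-04 -5.90451962e-04]
 [-8.44886288e-04 -2.47281648e-01  9.68943276e-01 -1.37815502e-01]
 [ 0.00000000e+00  0.00000000e+00  0.00000000e+00  1.00000000e+00]] [[309.47019923   0.         284.02281932]
 [  0.         309.47019923 210.8403635 ]
 [  0.           0.           1.        ]]
```

Request:
move_arm:
  series:
    - {"grip": 0,"xyz": [41,25,0],"angular": [0.018,0.009,0.096]}
    - {"grip": 0,"xyz": [82,49,1],"angular": [0.036,0.018,0.192]}
    - {"grip": 0,"xyz": [124,74,1],"angular": [0.054,0.027,0.289]}
    - {"grip": 0,"xyz": [165,98,2],"angular": [0.071,0.037,0.385]}
    - {"grip": 0,"xyz": [206,123,2],"angular": [0.089,0.046,0.481]}
    - {"grip": 0,"xyz": [248,147,3],"angular": [0.107,0.055,0.577]}
    - {"grip": 0,"xyz": [289,172,3],"angular": [0.125,0.064,0.674]}
    - {"grip": 0,"xyz": [330,197,4],"angular": [0.143,0.073,0.77]}
    - {"grip": 0,"xyz": [372,221,4],"angular": [0.161,0.083,0.866]}
    - {"grip": 0,"xyz": [413,246,5],"angular": [0.179,0.092,0.962]}

```text
time_s: 1.15
tcp_pos: [0.492, 0.2689, 0.2427]
ee_rot: [[0.355, -0.917, 0.18], [-0.935, -0.348, 0.071], [-0.002, -0.193, -0.981]]
wrist_force: [1.2, -0.0, -0.0]
gripper_width: 0.172
gripper_force: 0.0
```

Request:
move_arm:
  series:
    - {"grip": 0,"xyz": [0,0,0],"angular": [0,0,0]}
    - {"grip": 0,"xyz": [0,0,0],"angular": [0,0,0]}
    - {"grip": 0,"xyz": [0,0,0],"angular": [0,0,0]}
    - {"grip": 0,"xyz": [0,0,0],"angular": [0,0,0]}
    - {"grip": 0,"xyz": [0,0,0],"angular": [0,0,0]}

```text
time_s: 1.65
tcp_pos: [0.4903, 0.2716, 0.2426]
ee_rot: [[0.361, -0.915, 0.179], [-0.933, -0.354, 0.071], [-0.002, -0.192, -0.981]]
wrist_force: [-0.1, 0.0, 0.7]
gripper_width: 0.003
gripper_force: 0.0
```

Run:
```python
from h import *
C=snap("wrist","w1");s=r.sense();print(s["time_s"],s["tcp_pos"],s["gripper_width"],s["wrist_force"]);goto([.5237,.283,.0605]+N*.16)
```

```text
1.7 [0.49033373 0.27144937 0.24261611] 0.004111783526620633 [-1.15129134  0.45824878  0.33467515]
xyz [1.2 0.1 0.4] ang [-0.0015  0.002   0.0021] tcp [0.491 0.27  0.242]
```

View pics/w1.png

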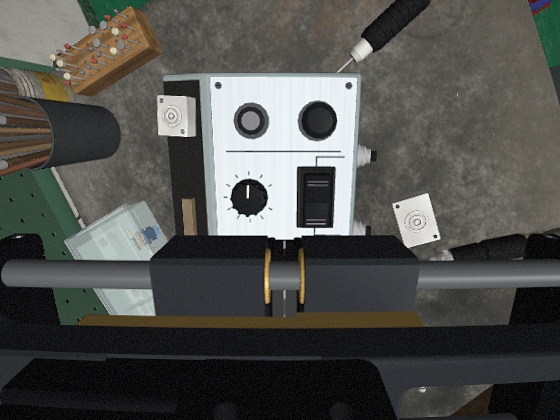

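The wrist view shows stop at (319,120), start at (251,120), the selector at (317,196), the knob at (249,197), and panel screws at (218,85) and (349,86).

Run:
```python
from h import *
W,img,s=load("w1");T=load("top0")[0];S=load("side0")[0]
g=cv2.cvtColor(img,cv2.COLOR_RGB2GRAY)
def blob(x0,y0,x1,y1,th):
    m=(g[y0:y1,x0:x1]<th).astype(np.uint8);c=max(cv2.findContours(m,0,2)[0],key=cv2.contourArea)
    (cx,cy),rad=cv2.minEnclosingCircle(c);x,y,w,h=cv2.boundingRect(c);return (x+x0+w/2-.5,y+y0+h/2-.5),w,h
B={"stop":blob(295,95,345,145,60),"start":blob(226,95,275,145,140),"sel":blob(290,158,342,234,60),"knob":blob(226,172,272,222,60),"scr":blob(212,79,226,92,110),"scf":blob(342,79,354,92,110)}
for k,v in B.items():print(k,v)
sc=np.array([[470,152],[548,358]])/5.+[165,150]-.4
for k,a in(("scr",sc[0]),("scf",sc[1]),("stop",(259.5,215.7)),("knob",(224.7,202.5))):
    P=tri([ray(T,a),ray(W,B[k][0])]);print(k,P,proj(W,P)-B[k][0])
mid=np.array([.5237,.283,.0605])
Q={}
for k,h in(("stop",.020),("start",.010),("sel",.015),("knob",.016),("scr",.001),("scf",.001)):
    P=onplane(W,B[k][0],mid+N*h,N);Q[k]=P;rel=np.column_stack([-Rt[:,1],-Rt[:,0],N]).T@(P-mid);print(k,P.round(4),"panel xyh mm",(rel*1000).round(1))
```

```text
stop ((318.5, 120.0), 36, 37)
start ((251.0, 120.5), 35, 36)
sel ((315.5, 197.0), 38, 61)
knob ((249.0, 197.5), 37, 38)
scr ((217.5, 85.0), 6, 7)
scf ((348.5, 85.0), 6, 7)
scr [0.61980752 0.20167746 0.08543446] [[ 0.37774223 -0.90054278]]
scf [0.5071386  0.15577075 0.03742375] [[0.25569465 0.23610058]]
stop [0.52238211 0.19868219 0.0408215 ] [[0.07009113 0.06429705]]
knob [0.55695411 0.29745721 0.07215644] [[0.47449732 0.4257196 ]]
stop [0.5193 0.1987 0.0742] panel xyh mm [-31.  -77.1  20. ]
start [0.5804 0.2224 0.0768] panel xyh mm [ 33.8 -76.9  10. ]
sel [0.4936 0.2696 0.0694] panel xyh mm [-30.6  -1.8  15. ]
knob [0.5552 0.2937 0.0833] panel xyh mm [36.9 -1.3 16. ]
scr [0.6248 0.2027 0.0743] panel xyh mm [  67.1 -111.2    1. ]
scf [0.5069 0.1572 0.0497] panel xyh mm [ -61.8 -111.4    1. ]
```

```bash
cat >> h.py <<'E'
mid=np.array([.5237,.283,.0605]);Rp=np.column_stack([-Rt[:,1],-Rt[:,0],N])
def pt(x,y,h):return mid+Rp@(np.array([x,y,h])/1000)
def where():
    s=r.sense();R=np.array(s["ee_rot"]);t=np.array(s["tcp_pos"])+.025*R[:,2]
    print("t",s["time_s"],"tip panel mm",(Rp.T@(t-mid)*1000).round(1),"F",np.round(s["wrist_force"],1))
E
python3 - <<'E'
from h import *
where();goto(pt(-31,-77,36))
E
```

```text
t 1.7 tip panel mm [  0.2   1.2 160.6] F [-1.2  0.5  0.3]
xyz [ 78.4  31.5 124.3] ang [-0.0015  0.002   0.0021] tcp [0.512 0.196 0.114]
```

Request:
move_arm:
  series:
    - {"grip": 0,"xyz": [26,10,40],"angular": [0,0,0]}
    - {"grip": 0,"xyz": [52,21,80],"angular": [0,0,0]}
    - {"grip": 0,"xyz": [70,28,105],"angular": [0,0,0]}
    - {"grip": 0,"xyz": [78,31,124],"angular": [0,0,0]}
    - {"grip": 0,"xyz": [78,31,124],"angular": [0,0,0]}
    - {"grip": 0,"xyz": [78,31,124],"angular": [0,0,0]}
    - {"grip": 0,"xyz": [78,31,124],"angular": [0,0,0]}

```text
time_s: 2.4
tcp_pos: [0.5134, 0.197, 0.1163]
ee_rot: [[0.36, -0.915, 0.181], [-0.933, -0.353, 0.072], [-0.002, -0.195, -0.981]]
wrist_force: [0.2, 0.7, -0.1]
gripper_width: 0.005
gripper_force: 0.0
```

Run:
```python
from h import *
snap("wrist","w2");where();goto(pt(-31,-77,22))
a=[cv2.imread("pics/w2.png")]
c=snap("side","s2");i=cv2.imread("pics/s2.png")[150:260,210:350]
cv2.imwrite("pics/m2.png",np.vstack([cv2.resize(a[0][60:300,100:500],(500,300)),cv2.resize(i,(500,300))[:300]]))
```

```text
t 2.45 tip panel mm [-29.  -76.6  37.6] F [ 0.5  0.3 -0. ]
xyz [ 0.4  2.  15.6] ang [-0.0046  0.0026  0.0014] tcp [0.514 0.197 0.101]
```

View pics/m2.png

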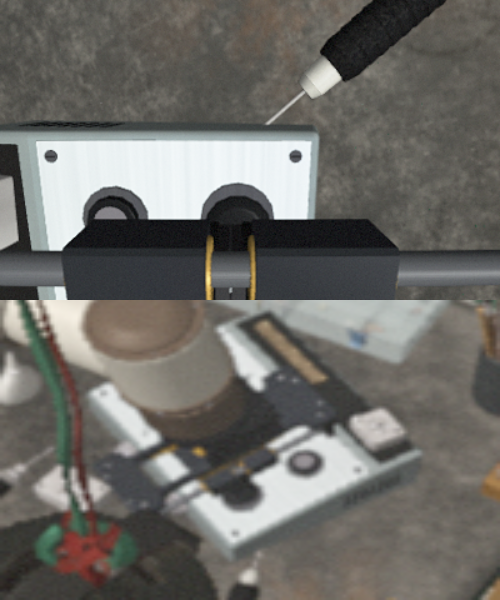

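The closed fingers are lined up over the stop button, at about (238,210) in the upper half. I'll press it down in steps.

Request:
move_arm:
  series:
    - {"grip": 0,"xyz": [0,2,6],"angular": [0,0,0]}
    - {"grip": 0,"xyz": [0,2,12],"angular": [0,0,0]}
    - {"grip": 0,"xyz": [0,2,16],"angular": [0,0,0]}
    - {"grip": 0,"xyz": [0,2,18],"angular": [0,0,0]}
    - {"grip": 0,"xyz": [0,2,20],"angular": [0,0,0]}
    - {"grip": 0,"xyz": [0,2,20],"angular": [0,0,0]}
    - {"grip": 0,"xyz": [0,2,20],"angular": [0,0,0]}

```text
time_s: 3.2
tcp_pos: [0.5144, 0.1962, 0.0947]
ee_rot: [[0.359, -0.916, 0.179], [-0.933, -0.352, 0.07], [-0.001, -0.192, -0.981]]
wrist_force: [0.4, 0.1, 0.3]
gripper_width: 0.005
gripper_force: 0.1
```

Run:
```python
from h import *
where()
```

```text
t 3.2 tip panel mm [-32.5 -77.7  16.1] F [0.4 0.1 0.3]
```

Request:
move_arm:
  series:
    - {"grip": 0,"xyz": [0,-1,1],"angular": [0,0,0]}
    - {"grip": 0,"xyz": [0,-1,2],"angular": [0,0,0]}
    - {"grip": 0,"xyz": [0,-1,2],"angular": [0,0,0]}

```text
time_s: 3.5
tcp_pos: [0.5147, 0.1962, 0.0944]
ee_rot: [[0.359, -0.916, 0.178], [-0.933, -0.352, 0.069], [-0.001, -0.191, -0.982]]
wrist_force: [-9.6, -1.2, 13.8]
gripper_width: 0.005
gripper_force: 7.8
```

Request:
move_arm:
  series:
    - {"grip": 0,"xyz": [0,0,1],"angular": [0,0,0]}
    - {"grip": 0,"xyz": [0,0,2],"angular": [0,0,0]}
    - {"grip": 0,"xyz": [0,0,2],"angular": [0,0,0]}

```text
time_s: 3.8
tcp_pos: [0.5148, 0.1962, 0.0942]
ee_rot: [[0.359, -0.916, 0.179], [-0.933, -0.352, 0.069], [-0.0, -0.192, -0.981]]
wrist_force: [-16.9, -3.2, 27.0]
gripper_width: 0.005
gripper_force: 14.9
```

Run:
```python
from h import *
where();snap("wrist","w3")
a=cv2.imread("pics/w3.png")
cv2.imwrite("pics/m3.png",cv2.resize(a[100:260,60:460],(800,320)))
```

```text
t 3.8 tip panel mm [-32.2 -77.8  15.6] F [-16.9  -3.2  27. ]
```

View pics/m3.png

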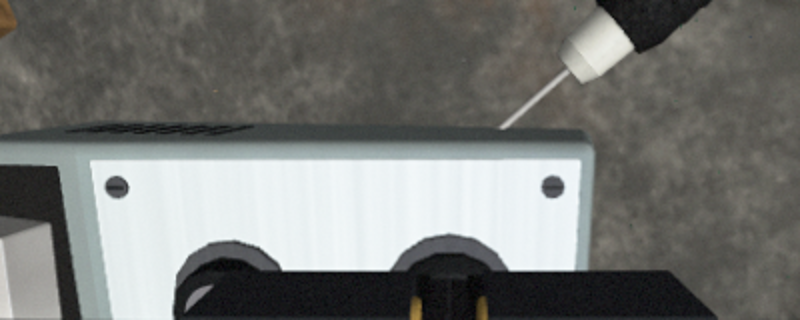

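The stop has bottomed out at about 16 mm with 30 N, and the black side of the start cap is now visible, so it has popped up. I'll retract and move to the selector.

Request:
move_arm:
  series:
    - {"grip": 0,"xyz": [0,0,-8],"angular": [0,0,0]}
    - {"grip": 0,"xyz": [0,0,-25],"angular": [0,0,0]}
    - {"grip": 0,"xyz": [0,0,-35],"angular": [0,0,0]}
    - {"grip": 0,"xyz": [-25,0,-35],"angular": [0,0,0]}
    - {"grip": 0,"xyz": [-50,0,-35],"angular": [0,0,0]}
    - {"grip": 0,"xyz": [-57,0,-33],"angular": [0,0,0]}
    - {"grip": 0,"xyz": [-57,0,-30],"angular": [0,0,0]}
    - {"grip": 0,"xyz": [-57,0,-27],"angular": [0,0,0]}
    - {"grip": 0,"xyz": [-57,0,-27],"angular": [0,0,0]}
    - {"grip": 0,"xyz": [-57,0,-27],"angular": [0,0,0]}

```text
time_s: 4.85
tcp_pos: [0.491, 0.2474, 0.1173]
ee_rot: [[0.358, -0.917, 0.179], [-0.934, -0.351, 0.07], [-0.001, -0.192, -0.981]]
wrist_force: [0.2, 0.8, 0.0]
gripper_width: 0.01
gripper_force: 0.0
```

Run:
```python
from h import *
where();goto(pt(-31,-18.5,25))
snap("wrist","w4")
a=cv2.imread("pics/w4.png")
cv2.imwrite("pics/m4.png",cv2.resize(a[40:280,100:460],(800,533)))
```

```text
t 4.85 tip panel mm [-31.7 -21.4  39. ] F [0.2 0.8 0. ]
xyz [-3.  -0.7 14. ] ang [-0.0008  0.0011 -0.0009] tcp [0.493 0.251 0.104]
```

View pics/m4.png

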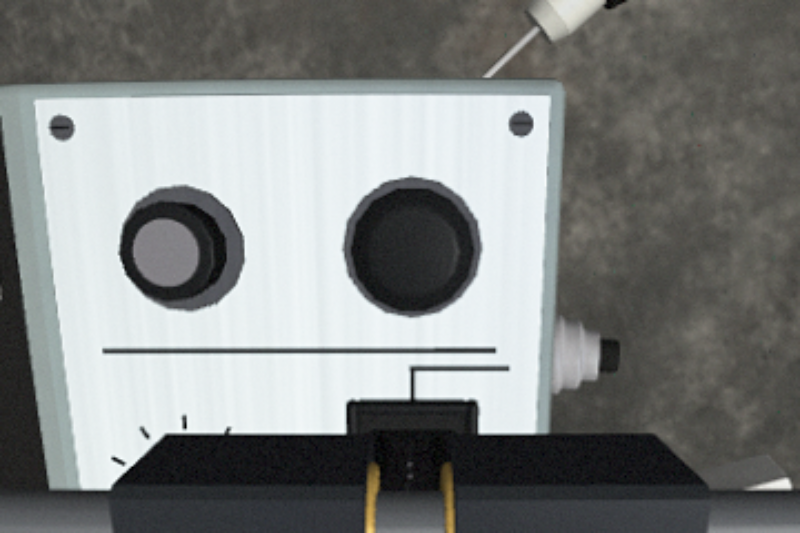

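The start button at (168,250) stands proud and the stop at (412,247) is down. Now I'll press the selector's right wing.

Request:
move_arm:
  series:
    - {"grip": 0,"xyz": [-3,-1,6],"angular": [0,0,0]}
    - {"grip": 0,"xyz": [-3,-1,12],"angular": [0,0,0]}
    - {"grip": 0,"xyz": [-3,-1,16],"angular": [0,0,0]}
    - {"grip": 0,"xyz": [-3,-1,19],"angular": [0,0,0]}
    - {"grip": 0,"xyz": [-3,-1,21],"angular": [0,0,0]}
    - {"grip": 0,"xyz": [-3,-1,23],"angular": [0,0,0]}
    - {"grip": 0,"xyz": [-3,-1,23],"angular": [0,0,0]}
    - {"grip": 0,"xyz": [-3,-1,23],"angular": [0,0,0]}

```text
time_s: 5.7
tcp_pos: [0.4947, 0.2531, 0.0952]
ee_rot: [[0.359, -0.916, 0.179], [-0.933, -0.352, 0.071], [-0.002, -0.192, -0.981]]
wrist_force: [0.2, -0.3, 0.3]
gripper_width: 0.006
gripper_force: 0.0
```

Run:
```python
from h import *
where()
```

```text
t 5.7 tip panel mm [-30.4 -17.5  16.3] F [ 0.2 -0.3  0.3]
```

Request:
move_arm:
  series:
    - {"grip": 0,"xyz": [0,0,1],"angular": [0,0,0]}
    - {"grip": 0,"xyz": [0,0,2],"angular": [0,0,0]}
    - {"grip": 0,"xyz": [0,0,3],"angular": [0,0,0]}
    - {"grip": 0,"xyz": [0,0,3],"angular": [0,0,0]}

```text
time_s: 6.1
tcp_pos: [0.4951, 0.2532, 0.0945]
ee_rot: [[0.359, -0.916, 0.18], [-0.933, -0.352, 0.071], [-0.001, -0.193, -0.981]]
wrist_force: [-8.4, -2.0, 15.5]
gripper_width: 0.005
gripper_force: 8.4
```

Run:
```python
from h import *
where()
```

```text
t 6.1 tip panel mm [-30.2 -17.5  15.5] F [-8.4 -2.  15.5]
```

Request:
move_arm:
  series:
    - {"grip": 0,"xyz": [0,0,2],"angular": [0,0,0]}
    - {"grip": 0,"xyz": [0,0,2],"angular": [0,0,0]}
    - {"grip": 0,"xyz": [0,0,-10],"angular": [0,0,0]}
    - {"grip": 0,"xyz": [0,0,-40],"angular": [0,0,0]}
    - {"grip": 0,"xyz": [-20,0,-80],"angular": [0,0,0]}
    - {"grip": 0,"xyz": [-40,0,-100],"angular": [0,0,0]}
    - {"grip": 0,"xyz": [-40,0,-100],"angular": [0,0,0]}
    - {"grip": 0,"xyz": [-40,0,-100],"angular": [0,0,0]}

```text
time_s: 6.9
tcp_pos: [0.4625, 0.2835, 0.1904]
ee_rot: [[0.359, -0.916, 0.179], [-0.933, -0.352, 0.071], [-0.002, -0.192, -0.981]]
wrist_force: [-0.1, -1.5, -1.1]
gripper_width: 0.007
gripper_force: 0.0
```

Run:
```python
from h import *
where();goto(pt(35,-77,40))
snap("wrist","w5")
a=cv2.imread("pics/w5.png")
cv2.imwrite("pics/m5.png",cv2.resize(a[30:270,120:480],(800,533)))
```

```text
t 6.9 tip panel mm [-31.1  22.4 113.4] F [-0.1 -1.5 -1.1]
xyz [ 99.6 -66.   73.2] ang [-0.0013  0.0022  0.0005] tcp [0.572 0.219 0.131]
```

View pics/m5.png

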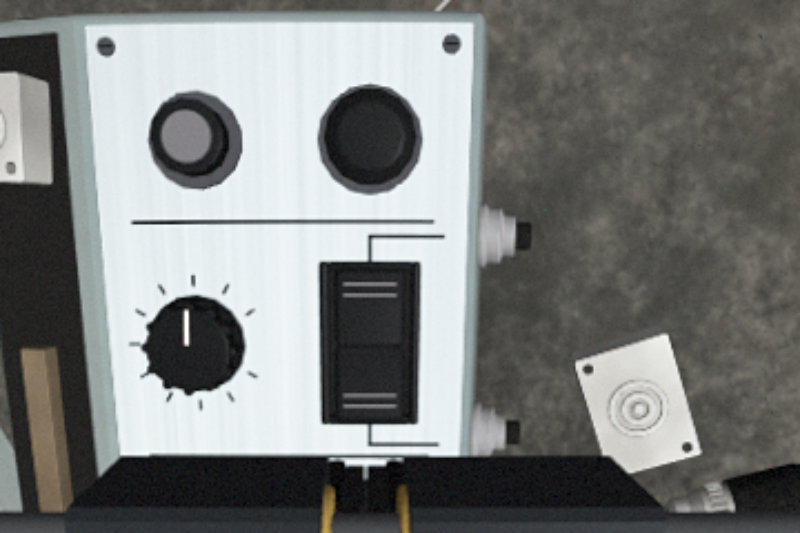

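The right wing (upper half, about (370,305)) gave solid contact at 15.5 mm, which is its down height. Start is still out, with its cap centre at (188,136). I'll refine the cap position in the next step's numbers.

Run:
```python
from h import *
W=load("w5")[0]
for uv in((188,136),(369,137)):
    P=onplane(W,(120+uv[0]*.45-.3,30+uv[1]*.45-.3),pt(0,0,16),N);print((Rp.T@(P-mid)*1000).round(1))
```

```text
[ 33.7 -77.2  16. ]
[-31.3 -76.5  16. ]
```

Request:
move_arm:
  series:
    - {"grip": 0,"xyz": [25,-16,16],"angular": [0,0,0]}
    - {"grip": 0,"xyz": [50,-33,32],"angular": [0,0,0]}
    - {"grip": 0,"xyz": [75,-50,50],"angular": [0,0,0]}
    - {"grip": 0,"xyz": [99,-66,65],"angular": [0,0,0]}
    - {"grip": 0,"xyz": [99,-66,73],"angular": [0,0,0]}
    - {"grip": 0,"xyz": [99,-66,73],"angular": [0,0,0]}
    - {"grip": 0,"xyz": [99,-66,73],"angular": [0,0,0]}

```text
time_s: 7.65
tcp_pos: [0.5713, 0.219, 0.1304]
ee_rot: [[0.359, -0.916, 0.177], [-0.933, -0.352, 0.069], [-0.001, -0.19, -0.982]]
wrist_force: [-0.8, 0.9, 0.4]
gripper_width: 0.004
gripper_force: 0.0
```

Run:
```python
from h import *
where();goto(pt(35,-77,16))
```

```text
t 7.65 tip panel mm [ 34.4 -76.8  39.5] F [-0.8  0.9  0.4]
xyz [ 0.2 -0.6 23.5] ang [0.0008 0.0009 0.0002] tcp [0.576 0.221 0.107]
```

Request:
move_arm:
  series:
    - {"grip": 0,"xyz": [0,0,10],"angular": [0,0,0]}
    - {"grip": 0,"xyz": [0,0,18],"angular": [0,0,0]}
    - {"grip": 0,"xyz": [0,0,22],"angular": [0,0,0]}
    - {"grip": 0,"xyz": [0,0,25],"angular": [0,0,0]}
    - {"grip": 0,"xyz": [0,0,27],"angular": [0,0,0]}
    - {"grip": 0,"xyz": [0,0,29],"angular": [0,0,0]}
    - {"grip": 0,"xyz": [0,0,31],"angular": [0,0,0]}
    - {"grip": 0,"xyz": [0,0,31],"angular": [0,0,0]}
    - {"grip": 0,"xyz": [0,0,31],"angular": [0,0,0]}

```text
time_s: 8.55
tcp_pos: [0.5777, 0.2217, 0.1019]
ee_rot: [[0.359, -0.916, 0.18], [-0.933, -0.352, 0.071], [-0.002, -0.193, -0.981]]
wrist_force: [-2.6, -0.5, 4.6]
gripper_width: 0.006
gripper_force: 2.8
```

Run:
```python
from h import *
where()
```

```text
t 8.55 tip panel mm [ 35.9 -76.5  10.2] F [-2.6 -0.5  4.6]
```

Contact at 10.2 mm is the latched depth. I'll press slightly further, then retract and check.

Request:
move_arm:
  series:
    - {"grip": 0,"xyz": [0,0,2],"angular": [0,0,0]}
    - {"grip": 0,"xyz": [0,0,3],"angular": [0,0,0]}
    - {"grip": 0,"xyz": [0,0,3],"angular": [0,0,0]}
    - {"grip": 0,"xyz": [0,0,-8],"angular": [0,0,0]}
    - {"grip": 0,"xyz": [0,0,-30],"angular": [0,0,0]}
    - {"grip": 0,"xyz": [-30,20,-60],"angular": [0,0,0]}
    - {"grip": 0,"xyz": [-60,40,-90],"angular": [0,0,0]}
    - {"grip": 0,"xyz": [-100,66,-104],"angular": [0,0,0]}
    - {"grip": 0,"xyz": [-100,66,-104],"angular": [0,0,0]}
    - {"grip": 0,"xyz": [-100,66,-104],"angular": [0,0,0]}

```text
time_s: 9.55
tcp_pos: [0.462, 0.2853, 0.1911]
ee_rot: [[0.361, -0.915, 0.18], [-0.933, -0.354, 0.072], [-0.002, -0.193, -0.981]]
wrist_force: [-0.5, 0.3, -1.4]
gripper_width: 0.007
gripper_force: 0.0
```

Run:
```python
from h import *
where()
snap("wrist","w6")
a=cv2.imread("pics/w6.png")
cv2.imwrite("pics/m6.png",cv2.resize(a[30:270,120:480],(800,533)))
```

```text
t 9.55 tip panel mm [-30.7  24.3 114. ] F [-0.5  0.3 -1.4]
```

View pics/m6.png

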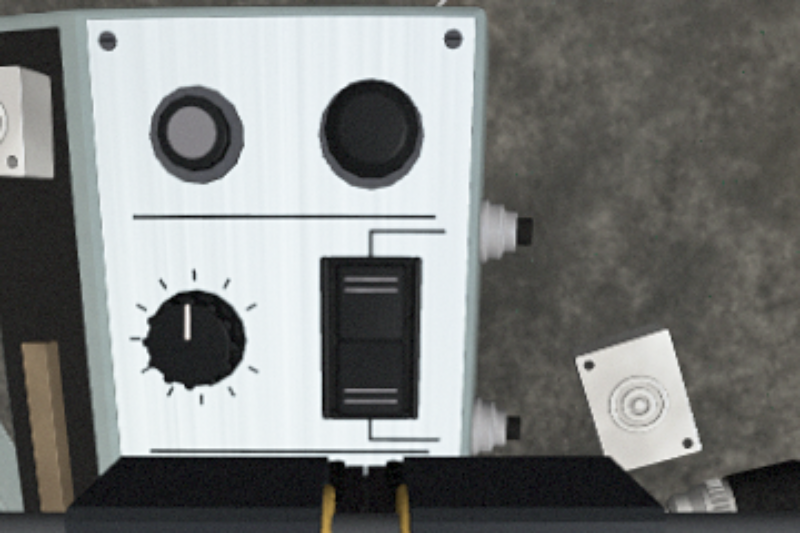

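The start cap at (192,132) now sits low in its collar, and the stop at (370,130) is raised. The selector and knob are unchanged from the last view, and nothing visible has shifted.

Run:
```python
from h import *
print(r.finish_job())
```

```text
the job is handed in; nothing more can be done
None
```

The drive is changed over to the right handpiece and the job is handed in: stop pressed, selector tipped right, start latched again. The last image and the contact depths agreed, but no verdict came back.

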